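Fetch three screw caps from the escapement dispenser

TASK

Three open bottles are waiting for caps. Take the steel dish by its handle and draw exactly three caps from the dispenser: hold the dish under the lip of the chute and press the side of the bowl against the rubber buffer until the buffer is fully home, without forcing it, let the cap slide into the dish, and let the buffer spring right out again before the next. Then stand the dish with the three caps upright on the middle of the white tile and let go; drop no cap, keep the hand off the dispenser and leave the bottles alone.

Things in the scene. Friction and masses are not known exactly. Their poses are not given: they have to be found in the camera images.
- dispenser: grey cap dispenser, 215 x 110 x 235 mm, fixed; origin on the bench under its front half, x to its rear, z up; its front (-x) looks to the robot. A steel chute slopes down 30 degrees to the front. In front of x = -25 mm nothing but the buffer hangs lower than 98 mm; the base plate, 12 mm high, begins at x = -28 mm. The dish may push on it with less than 40 N. Hands off it
- chute_lip (a point): middle of the open lower lip of the dispenser's chute, 39 mm wide, at (-52, 0, 108) mm in the dispenser's frame. A freed cap slides off it to the front (-x of the dispenser) and comes down about 20 to 50 mm in front of it. This takes about half a second from the press; a buffer let out sooner may jam the pin under the cap
- buffer_axis (a point): point on the axis of the rubber buffer (36 mm across, pointing to the front on a spring plunger), at (-38, 0, 50) mm in the dispenser's frame. The buffer is screwed out by a different amount each time: its face at rest is 8 to 28 mm in front of this point, not given; feel for it. Press it to the rear (+x): 24 mm of travel to a hard stop, about 4 N at the start, 8.5 N at the end
- escapement (a point): the two-pin escapement in the chute floor by the lowest cap, at (-26, 0, 123) mm in the dispenser's frame. It frees the lowest cap when the buffer is in the last 4 mm of its travel, while rear pins hold the rest; when the buffer is right out again the row slides down by one. One full stroke in and out gives one cap
- dish: round stainless steel dish with a handle, standing on the bench, 0.18 to 0.29 kg; origin at the centre of its underside, z up through its mouth. Bowl 60 mm high, 112 mm outside diameter at the rim (100 mm at the foot), wall 3 mm, inner floor 4 mm above the underside. The handle points along its own -x, away from the bowl. Not reported while it is held
- dish_grip (a point): middle of the dish's straight black handle grip, at (-122, 0, 46) mm in the dish's frame. The grip is 104 mm long (along the dish's x), 15 mm wide (y), 22 mm high (z), and can be pinched across its width from above
- tile: white glazed square tile, 160 x 160 x 12 mm, lying flat and fixed on the bench; origin at the centre of its underside. The dish starts on one side of it or the other
- cap_1_center (a point): tall black ribbed screw cap, 30 mm diameter, 24 mm high, 18 g; this point is its centre. The five caps stand in one row in the chute of the dispenser, numbered from the lowest (1) up. 
- cap_2_center (a point): tall black ribbed screw cap, 30 mm diameter, 24 mm high, 18 g; this point is its centre. Number 2 from the lip. 
- cap_3_center (a point): tall black ribbed screw cap, 30 mm diameter, 24 mm high, 18 g; this point is its centre. Number 3 from the lip. 
- cap_4_center (a point): tall black ribbed screw cap, 30 mm diameter, 24 mm high, 18 g; this point is its centre. Number 4 from the lip. 
- cap_5_center (a point): tall black ribbed screw cap, 30 mm diameter, 24 mm high, 18 g; this point is its centre. Number 5 from the lip. 
- bottle_a: open amber glass bottle, empty, 39 mm diameter, 87 mm high, standing behind the tile's and the dish's places; origin at the centre of its underside. A bystander
- bottle_b: open amber glass bottle, part-filled, 39 mm diameter, 87 mm high, standing behind the tile's and the dish's places; origin at the centre of its underside. A bystander
- bottle_c: open amber glass bottle, empty, 39 mm diameter, 87 mm high, standing behind the tile's and the dish's places; origin at the centre of its underside. A bystander
- capping_press: heavy green bottle-capping press, fixed, between the dispenser (to its left) and the dish and tile (to its right): base 200 x 131 mm, 416 mm high; origin at the middle of its underside. An obstacle: carry things round in front of it, at less than 0.5 m from the robot's axis

How it is judged:
On the way, in this order (a step that is already met when the one before it is completed fails the run):
1. the first cap has come off the chute into the hand-held dish (horizontal distance between cap_1_center and dish below 0.048 m and z of cap_1_center in the frame of dish between 0 and 0.055 m and contact force between the fingers and dish above 1 N), for 0.2 s.
2. the second cap has come off the chute into the hand-held dish (horizontal distance between cap_2_center and dish below 0.048 m and z of cap_2_center in the frame of dish between 0 and 0.055 m and contact force between the fingers and dish above 1 N), for 0.2 s.
3. the third cap has come off the chute into the hand-held dish (horizontal distance between cap_3_center and dish below 0.048 m and z of cap_3_center in the frame of dish between 0 and 0.055 m and contact force between the fingers and dish above 1 N), for 0.2 s.
At the end, for the whole second after the job is handed in: The three lowest caps lie in the dish, the other two are still in the chute, and the dish stands upright (within 3 degrees) and still, flat on the tile, its centre within 38 mm of the tile's centre (horizontal distance between each of cap_1_center, cap_2_center, cap_3_center and dish below 0.048 m and z of cap_1_center in the frame of dish between 0 and 0.055 m and z of cap_2_center in the frame of dish between 0 and 0.055 m and z of cap_3_center in the frame of dish between 0 and 0.055 m and height (world z) of each of cap_4_center, cap_5_center above 0.12 m and horizontal distance between dish and tile below 0.038 m and z of dish in the frame of tile between 0.008 and 0.016 m and angle between dish's own z axis and vertical below 0.06 rad and linear speed of dish below 0.02 m/s); the robot touches nothing.
It fails at once if a cap falls beside the dish ((height (world z) of cap_1_center below 0.06 m and distance between cap_1_center and dish above 0.08 m) or (height (world z) of cap_2_center below 0.06 m and distance between cap_2_center and dish above 0.08 m) or (height (world z) of cap_3_center below 0.06 m and distance between cap_3_center and dish above 0.08 m)).
It fails at once if a fourth cap leaves the chute (height (world z) of any of cap_4_center, cap_5_center below 0.105 m).
It fails at once if the dispenser is forced (more than 40 N from the dish) (contact force between dish and dispenser above 40 N).
It fails at once if the dispenser is worked by the hand instead of the dish (arm or fingers touch it) (contact force between any of the arm, the fingers and dispenser above 2 N).
It fails at once if an open bottle is shifted or knocked over (distance of any of bottle_a, bottle_b, bottle_c from where it was at the start of the episode above 0.03 m or angle between any of bottle_a, bottle_b, bottle_c's own z axis and vertical above 0.4 rad).
It also fails if it takes over 66 s, if anything falls off the work surface, if the arm or the gripper's body presses on something with over 40 N, if the wrist force passes 120 N, or if a joint passes its speed limit or range.

ROBOT

A 7-joint arm with a two-finger parallel gripper is mounted at the origin on a cart in front of the work surface, level with it; the furniture and walls round the work are solid. World frame = base frame: x ahead of the robot, y to its left, z up, the work surface at z = 0. Lengths are in m, angles in rad, forces in N, time in s.
With the tool pointing down it reaches from about 0.35 to 0.9 m from the base axis. Payload 8.1 kg.
Tool frame: the origin (TCP) lies midway between the tips of the shut fingers; the grasp point (between the pads) lies 19 mm behind it; z points along the fingers, y is the line along which they close (so a half turn about z gives the same grasp; the last joint's range is limited). The gripper opens to 92 mm and grips with 3 to 60 N. Pads are 19 mm wide; open, the fingers measure 130 mm over their backs; the gripper's body (75 mm by 190 mm) begins 47 mm behind the grasp point.
Start: joints at [-1.21, 0.434, 0.025, 1.573, -0.012, 1.134, -0.075], TCP at [0.28, 0.559, 0.227] pointing down, gripper open.
Joint ranges: [-2.62, 2.62], [-0.44, 2.09], [-1.27, 1.32], [0.08, 2.57], [-1.32, 4.46], [0.12, 2], [-2.74, 2.74]. Speed limits (rad/s): [2.22, 2.22, 3.01, 3.01, 3.14, 3.14, 3.14].

INTERFACE

Orientations are given as a rotation vector (axis times angle).
In Python, from cell import arm gives the robot as it stands.
- The arm moves only by the tool carry_out, never from a script. Its arguments are lists of equal length, an entry for each row: "claw": the finger opening in cm, from 0 to 9.18; "delta_pos": the shift along the tool's x, y, z in cm, a list of three; "angular": the turn, a rotation vector about the tool's x, y, z in rad, a list of three. In form: {"claw": [claw, ...], "delta_pos": [[dx, dy, dz], ...], "angular": [[ax, ay, az], ...]}. A call has 1 to 20 rows; each row shifts and turns the commanded pose from where the row before left it, along the tool's axes as they then stand; what a row does not reach is not made up. A row lasts 1/10 s, in which the tool goes at most 50 mm and 8.59 degrees, less where a joint would pass 70% of its speed; a pose out of reach is approached as far as the arm can. A call with a gripper value outside its range is refused whole. The fingers move at their own pace and stop on an object; "force" is the grip in N (left out, the last holds). Time passes only in rows, so rows that do not move let the fingers close. It gives the time, the measured TCP pose, the force, the opening and the grip force at its end, in the units of the state.
- arm.observe(): the state, without advancing time (a new reading comes with each control period).
- arm.get_image(name): name is "side" or "top" or "wrist"; returns a dict with "frame" (480x640x3 uint8, red, green, blue), "mtx" (3x3 intrinsics, pixels), "T" (4x4, takes a point from camera to world coordinates). Camera axes: x right, y down, z forward; pixel columns grow to the right and rows downward; lengths in m; the calibration is good to about 2 mm. A picture is of the moment at which its call begins. There is no depth.
- arm.sign_off(): hands the job in; it is judged then, once.
Trained networks look in a picture, given as the dict that the camera call returned (one of the last four; its "shot" number tells which), for a name from the list of things; names that differ only in an ending like _2 or _b are one class to them, and where a whole thing is asked for, a point or a joint stands for the part that bears it (a point fixed in the world has none). Each returns a list of dicts, best first, with "conf" (0 to 1); they miss things now and then, are a little off and sometimes report something else, mostly with a low value. They report only what shows in the picture. A call takes as long as a camera call.
- arm.look_for(label, picture): "centre" ([column, row] as shares, 0 to 1, of the picture: columns of its width, rows of its height, amid what is visible of it).
- arm.trace(label, picture): "region" (480x640 bool, what is visible of it) and "centre" ([column, row] as shares, 0 to 1, of the picture: columns of its width, rows of its height, amid what is visible of it).
- arm.place_of(label, picture): "centre" ([column, row] as shares, 0 to 1, of the picture: columns of its width, rows of its height: a listed point, or the origin of a listed thing).
The state is a dict: "clock": time; "joints": joint angles; "dq": joint speeds; "joint_efforts": joint torques, N m; "position": TCP position; "ee_rot": TCP orientation; "force": force on the tool from outside, world axes, zero at the start; "ft_torque": the same for the moment, N m; "width": opening from 0.0 (shut) to 1.0 (fully open); "gripper_force": force on a finger pad.
Only numpy, scipy, OpenCV 4.12 (cv2) and the standard library are available. Lean on these libraries where they do the work, as an engineer would, in place of code of your own. Each camera call takes 0.05 s, during which the arm holds its last target. There are 200 camera calls.

## Working session

There is one attempt and no reset: what is moved stays moved. The work goes in short steps, Python scripts to look and compute and a tool call to move; the robot and the scene stay as the last step left them, time stands still between calls to the robot, and variables do not carry over. Pictures are saved under pics/ and viewed, at most 10 in all, crops included, and the job is handed in when it is done.

Besides the shell and the picture viewer there is one more tool, called after ">>>" by a JSON object that holds its "name" and its "arguments". carry_out: Moves the arm, as the interface text tells. Its arguments: {"type":"object","properties":{"claw":{"type":"array","items":{"type":"number"}},"delta_pos":{"type":"array","items":{"type":"array","items":{"type":"number"}}},"angular":{"type":"array","items":{"type":"array","items":{"type":"number"}}},"force":{"type":"number"}},"required":["claw","delta_pos","angular"]}

```bash
mkdir -p pics
cat > h.py <<'E'
import numpy as np, cv2
from cell import arm
from scipy.spatial.transform import Rotation as R
def ray(p,c):
    u=np.array([c[0]*640,c[1]*480,1.]); d=p["T"][:3,:3]@np.linalg.inv(p["mtx"])@u
    return p["T"][:3,3],d/np.linalg.norm(d)
def onz(p,c,z):
    o,d=ray(p,c); return o+d*(z-o[2])/d[2]
def tri(rs):
    A=0;b=0
    for o,d in rs:
        P=np.eye(3)-np.outer(d,d);A=A+P;b=b+P@o
    x=np.linalg.solve(A,b)
    return x,[round(float(np.linalg.norm((np.eye(3)-np.outer(d,d))@(x-o))),4) for o,d in rs]
def save(p,n): cv2.imwrite("pics/"+n,p["frame"][:,:,::-1])
E
python3 - <<'E'
from h import *
np.set_printoptions(precision=4,suppress=True)
ps={n:arm.get_image(n) for n in ("side","top")}
for n,p in ps.items():
    save(p,n+"0.png"); print(n,p["T"][:3,3],p["T"][:3,2])
for l in ["dispenser","chute_lip","buffer_axis","escapement","dish","dish_grip","tile","capping_press","bottle_a","cap_1_center"]:
    rs=[]
    for n,p in ps.items():
        r=arm.place_of(l,p)
        for q in r[:3]: print(l,n,round(q["conf"],2),np.round(q["centre"],3),"z0:",onz(p,q["centre"],{"chute_lip":.108,"buffer_axis":.05,"escapement":.123,"dish_grip":.046,"cap_1_center":.13}.get(l,0)))
        if r: rs.append(ray(p,r[0]["centre"]))
    if len(rs)==2: print("   TRI",tri(rs))
print({k:v for k,v in arm.observe().items()})
E
```

```text
side [ 0.3965 -1.035   0.5664] [ 0.1627  0.908  -0.386 ]
top [ 0.3467 -0.0388  1.2433] [ 0.2206  0.0051 -0.9754]
dispenser side 0.64 [0.498 0.53 ] z0: [0.6432 0.2499 0.    ]
dispenser top 0.71 [0.31  0.478] z0: [0.6325 0.2254 0.    ]
   TRI (array([0.634 , 0.2228, 0.0113]), [0.004, 0.004])
chute_lip side 0.79 [0.471 0.473] z0: [0.5888 0.2041 0.108 ]
chute_lip top 0.92 [0.305 0.485] z0: [0.6009 0.2094 0.108 ]
   TRI (array([0.5953, 0.2098, 0.1069]), [0.0057, 0.0057])
buffer_axis side 0.69 [0.483 0.512] z0: [0.6074 0.2037 0.05  ]
buffer_axis top 0.98 [0.305 0.482] z0: [0.6173 0.2214 0.05  ]
   TRI (array([0.6148, 0.2232, 0.0425]), [0.0041, 0.0041])
escapement side 0.71 [0.484 0.456] z0: [0.6145 0.2213 0.123 ]
escapement top 0.94 [0.298 0.459] z0: [0.6239 0.2164 0.123 ]
   TRI (array([0.6183, 0.2159, 0.1258]), [0.0048, 0.0048])
dish side 0.7 [0.478 0.694] z0: [ 0.5344 -0.1588  0.    ]
dish top 0.79 [0.574 0.577] z0: [ 0.5283 -0.159   0.    ]
dish top 0.52 [0.312 0.469] z0: [0.6428 0.2233 0.    ]
dish top 0.44 [0.305 0.494] z0: [0.6146 0.2324 0.    ]
   TRI (array([ 0.5314, -0.1592, -0.0
[... 955 characters left out ...]
1_center top 0.67 [0.257 0.332] z0: [0.7532 0.2778 0.13  ]
cap_1_center top 0.47 [0.293 0.445] z0: [0.6365 0.2226 0.13  ]
cap_1_center top 0.4 [0.537 0.677] z0: [ 0.4134 -0.099   0.13  ]
{'clock': 1.1, 'joints': array([-1.2096,  0.4345,  0.025 ,  1.5732, -0.0116,  1.134 , -0.0751]), 'dq': array([ 0.0007,  0.0001, -0.0004, -0.0002,  0.0019,  0.0002, -0.0003]), 'joint_efforts': array([  0.0005, -66.7679,   0.984 , -31.4817,  -0.0606,   0.0331,
         0.    ]), 'position': array([0.2796, 0.559 , 0.2267]), 'ee_rot': array([-0.7221, -3.0575,  0.    ]), 'force': array([-0.5161,  0.2404, -0.3344]), 'ft_torque': array([-0.0735,  0.021 ,  0.0537]), 'gripper_force': 0.0, 'width': 1.0002346180299966}
```

View pics/top0.png

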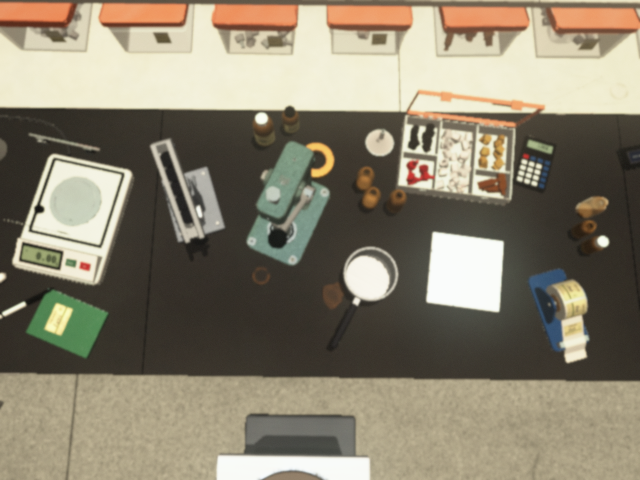

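View pics/side0.png

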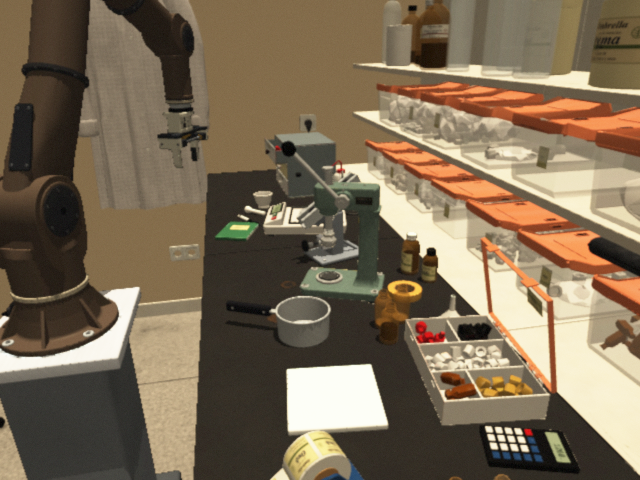

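The top view shows the dish at about (370,275) with its handle end at (333,345). The tile is at (466,272), the dispenser around (190,195) and the press at (290,215). The side view agrees. I'm moving to a mid pose to look at the dispenser with the wrist camera.

>>> {"name": "carry_out", "arguments": {"claw": [5, 5, 5, 5, 5, 5, 5, 5, 5, 5, 5, 5, 5, 5], "delta_pos": [[-2.2, -2.2, -0.6], [-2.2, -2.2, -0.6], [-2.2, -2.2, -0.6], [-2.2, -2.2, -0.6], [-2.2, -2.2, -0.6], [-2.2, -2.2, -0.6], [-2.2, -2.2, -0.6], [-2.2, -2.2, -0.6], [-2.2, -2.2, -0.6], [-2.2, -2.2, -0.6], [-2.2, -2.2, -0.6], [-2.2, -2.2, -0.6], [0, 0, 0], [0, 0, 0]], "angular": [[0, 0, 0], [0, 0, 0], [0, 0, 0], [0, 0, 0], [0, 0, 0], [0, 0, 0], [0, 0, 0], [0, 0, 0], [0, 0, 0], [0, 0, 0], [0, 0, 0], [0, 0, 0], [0, 0, 0], [0, 0, 0]], "force": 60}}

```text
clock: 2.5
position: [0.3978, 0.2046, 0.299]
ee_rot: [0.724, 3.057, 0.002]
force: [-0.5, 1.3, 0.5]
width: 0.543
gripper_force: 0.0
```

```bash
python3 - <<'E'
from h import *
np.set_printoptions(precision=4,suppress=True)
p=arm.get_image("wrist"); save(p,"w1.png"); print(p["T"],arm.observe()["position"])
import json; json.dump({"T":p["T"].tolist(),"mtx":p["mtx"].tolist()},open("w1.json","w"))
for l in ["dispenser","chute_lip","buffer_axis","escapement","dish_grip"]:
    for q in arm.place_of(l,p)[:2]: print(l,round(q["conf"],2),np.round(q["centre"],3),onz(p,q["centre"],{"chute_lip":.108,"buffer_axis":.05,"escapement":.123,"dish_grip":.046}.get(l,0)))
E
python3 -c "
import cv2
a=cv2.imread('pics/top0.png')[110:280,120:260]
cv2.imwrite('pics/topc.png',cv2.resize(a,None,fx=3.5,fy=3.5,interpolation=2))"
```

```text
[[ 0.4494  0.8582  0.2481  0.332 ]
 [ 0.8933 -0.4319 -0.1242  0.2371]
 [ 0.0006  0.2774 -0.9607  0.4561]
 [ 0.      0.      0.      1.    ]] [0.3974 0.2053 0.2988]
```

View pics/w1.png

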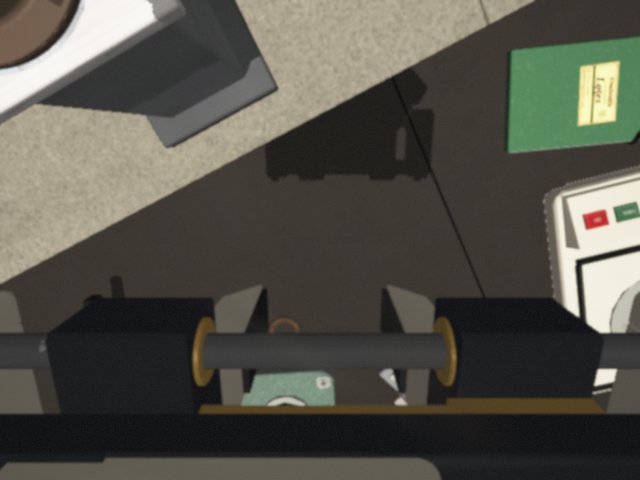

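View pics/topc.png

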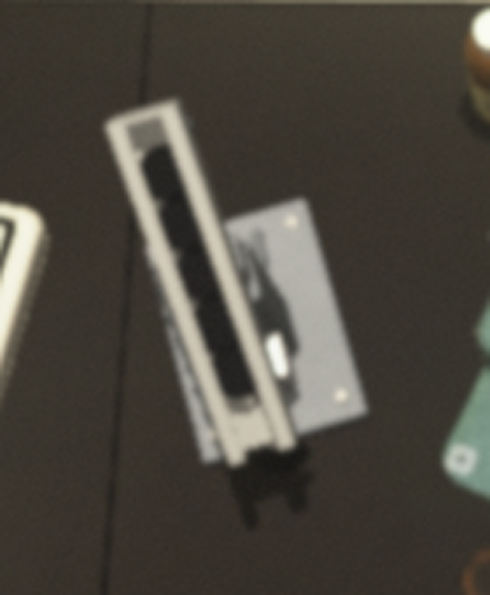

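The wrist camera looks back toward the cart, so it doesn't help here. In the top crop the base plate corners are at crop pixels (205,462), (367,412) and (303,200). The chute mouth spans (235,465) to (290,450). I'll work the dispenser pose out from those.

```bash
python3 - <<'E'
from h import *
np.set_printoptions(precision=4,suppress=True)
p=arm.get_image("top")
f=lambda u,v,z:onz(p,[(u/3.5+120)/640,(v/3.5+110)/480],z)
fl,fr,rr=f(205,462,.012),f(367,412,.012),f(303,200,.012)
print(fl,fr,rr,np.linalg.norm(fl-fr),np.linalg.norm(fr-rr))
print("yaw side",np.degrees(np.arctan2(*(rr-fr)[[1,0]])),"front",np.degrees(np.arctan2(*(fl-fr)[[1,0]]))-90)
print("lip",f(262,455,.12),f(235,465,.125),f(290,450,.125))
# chute centerline via known geometry: fit yaw+origin by projecting model pts
from scipy.optimize import least_squares
pts=[((-28,55,12),(205,462)),((-28,-55,12),(367,412))]
Ti=np.linalg.inv(p["T"])
def proj(X):
    c=Ti[:3,:3]@X+Ti[:3,3]; q=p["mtx"]@c; return q[:2]/q[2]
ax=[((258,447),(-52,0,108))]
def res(v):
    c,s=np.cos(v[2]),np.sin(v[2]); o=[]
    for X,uv in pts+[((-52,0,112),(262,452))]:
        w=np.array([v[0]+(c*X[0]-s*X[1])/1e3,v[1]+(s*X[0]+c*X[1])/1e3,X[2]/1e3])
        o+=list(proj(w)-(np.array(uv)/3.5+[120,110]))
    return o
r=least_squares(res,[.63,.22,.35]); print("fit",r.x,np.degrees(r.x[2]),np.array(r.fun))
# dish refinement: rim ellipse + tile
for l in ["dish","dish_grip","tile"]:
    q=arm.trace(l,p)[0]; m=q["region"]; ys,xs=np.nonzero(m); print(l,round(q["conf"],2),m.sum())
    if l=="tile":
        b=cv2.minAreaRect(np.c_[xs,ys].astype(np.float32)); print("tile",onz(p,[b[0][0]/640,b[0][1]/480],.012),b)
    if l=="dish_grip":
        (cx,cy),sz,a=cv2.minAreaRect(np.c_[xs,ys].astype(np.float32)); print("dg",cx,cy,sz,a); m2=m
fr_=p["frame"].astype(int); g=fr_.sum(2)
print(arm.observe()["clock"])
save(p,"top1.png")
E
python3 -c "
import cv2
a=cv2.imread('pics/top1.png')[230:370,310:430]
cv2.imwrite('pics/dishc.png',cv2.resize(a,None,fx=4,fy=4,interpolation=2))"
```

```text
[0.6008 0.2662 0.012 ] [0.635  0.1635 0.012 ] [0.7789 0.2126 0.012 ] 0.10827066062655916 0.15206100914704937
yaw side 18.85713351970741 front 18.434988185038293
lip [0.5831 0.2062 0.12  ] [0.5759 0.2205 0.125 ] [0.5852 0.1889 0.125 ]
fit [0.6414 0.2236 0.3099] 17.758199459658893 [-0.6274  1.2141  0.287   1.5068  0.315  -2.505 ]
dish 0.9 2713
dish_grip 0.93 2773
dg 351.8476867675781 291.98834228515625 (53.13553237915039, 106.295654296875) 44.501792907714844
tile 0.66 5038
tile [ 0.5414 -0.376   0.012 ] ((465.4461975097656, 271.4308166503906), (75.41311645507812, 71.19593811035156), 7.125016689300537)
3.0
```

View pics/dishc.png

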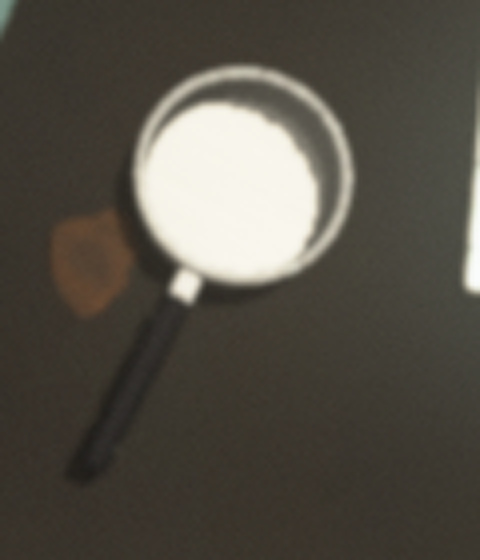

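Run:
```python
from h import *
np.set_printoptions(precision=4,suppress=True)
p=arm.get_image("top")
f=lambda u,v,z:onz(p,[(u/4+310)/640,(v/4+230)/480],z)
c=f(243,176,.06);a=f(175,307,.055);b=f(83,468,.055)
print(c,a,b,np.degrees(np.arctan2(*(a-b)[[1,0]])),np.degrees(np.arctan2(*(c-b)[[1,0]])),np.linalg.norm(c-b),np.linalg.norm(c-a))
o=arm.observe();M=R.from_rotvec(o["ee_rot"]).as_matrix();print(o["position"],M)
d=(c-b);d[2]=0;d/=np.linalg.norm(d)
g=c-.098*d; g[2]=.046
tcp=g-np.array([0,0,.019])
for z in (.12,):
    print("g",g,"d tool cm",100*(M.T@(np.array([tcp[0],tcp[1],z])-o["position"])), "yaw y",np.degrees(np.arctan2(M[1,1],M[0,1])))
```

```text
[ 0.5259 -0.1606  0.06  ] [ 0.4564 -0.1244  0.055 ] [ 0.3723 -0.0761  0.055 ] -29.873878497177433 -28.81756030838641 0.17540581817712944 0.07859509963499049
[0.3975 0.2049 0.2987] [[-0.8945  0.4471 -0.0001]
 [ 0.4471  0.8945 -0.0001]
 [ 0.0001 -0.0001 -1.    ]]
g [ 0.4401 -0.1134  0.046 ] d tool cm [-18.036  -26.5656  17.8684] yaw y 63.442076276256756
```

>>> {"name": "carry_out", "arguments": {"claw": [5, 5, 5, 5, 5, 5, 5, 5, 5, 5, 5, 5, 5, 5, 5, 5, 5, 5], "delta_pos": [[-1.5, -2.21, 0.5], [-1.5, -2.21, 0.5], [-1.5, -2.21, 0.5], [-1.5, -2.21, 0.5], [-1.5, -2.21, 0.5], [-1.5, -2.21, 0.5], [-1.5, -2.21, 0.5], [-1.5, -2.21, 0.5], [-1.5, -2.21, 0.5], [-1.5, -2.21, 0.5], [-1.5, -2.21, 0.5], [-1.5, -2.21, 0.5], [0, 0, 2.4], [0, 0, 2.4], [0, 0, 2.4], [0, 0, 2.4], [0, 0, 2.2], [0, 0, 0]], "angular": [[0, 0, 0.004], [0, 0, 0.004], [0, 0, 0.004], [0, 0, 0.004], [0, 0, 0.004], [0, 0, 0.004], [0, 0, 0.004], [0, 0, 0.004], [0, 0, 0.004], [0, 0, 0.004], [0, 0, 0], [0, 0, 0], [0, 0, 0], [0, 0, 0], [0, 0, 0], [0, 0, 0], [0, 0, 0], [0, 0, 0]]}}

```text
clock: 4.85
position: [0.4314, -0.1134, 0.1188]
ee_rot: [-0.782, -3.038, 0.002]
force: [0.0, -0.4, -0.1]
width: 0.543
gripper_force: 0.0
```

Run:
```python
from h import *
np.set_printoptions(precision=4,suppress=True)
p=arm.get_image("wrist"); s=arm.get_image("side")
q=arm.place_of("dish_grip",s); print(q[0]["conf"],onz(s,q[0]["centre"],.046))
a=s["frame"][230:390,180:380,::-1]; b=cv2.resize(p["frame"][:,:,::-1],(480,360))
a=cv2.resize(a,(450,360),interpolation=2)
cv2.imwrite("pics/pre.png",np.hstack([b[:,:345],a]))
```

```text
0.7 [ 0.4238 -0.1056  0.046 ]
```

View pics/pre.png

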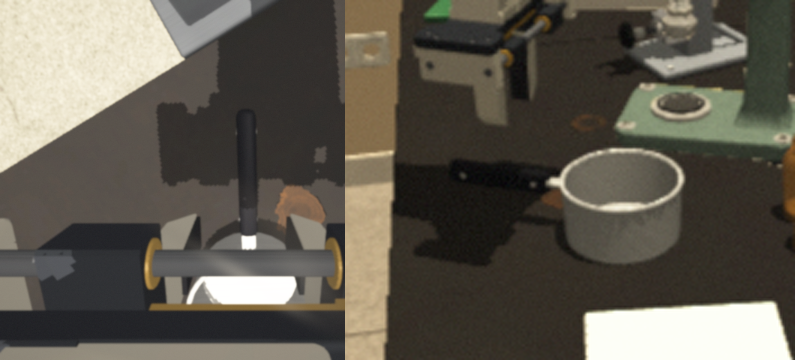

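The handle sits vertical and centred between the fingers in the wrist view (column about 247, finger gap 165–325). I'm descending to grip it.

>>> {"name": "carry_out", "arguments": {"claw": [5, 5, 5, 5, 5, 5, 0.5, 0.5, 0.5, 0.5, 0.5, 0.5, 0.5, 0.5], "delta_pos": [[0, 0, 2], [0, 0, 2], [0, 0, 2], [0, 0, 1.8], [0, 0, 1.4], [0, 0, 0], [0, 0, 0], [0, 0, 0], [0, 0, 0], [0, 0, 0], [0, 0, 0], [0, 0, 0], [0, 0, 0], [0, 0, 0]], "angular": [[0, 0, 0], [0, 0, 0], [0, 0, 0], [0, 0, 0], [0, 0, 0], [0, 0, 0], [0, 0, 0], [0, 0, 0], [0, 0, 0], [0, 0, 0], [0, 0, 0], [0, 0, 0], [0, 0, 0], [0, 0, 0]], "force": 60}}

```text
clock: 6.4
position: [0.4332, -0.1137, 0.0288]
ee_rot: [0.783, 3.042, 0.0]
force: [-0.4, 0.0, 4.5]
width: 0.163
gripper_force: 59.7
```

```bash
cat > now.py <<'E'
from h import *
np.set_printoptions(precision=4,suppress=True)
Y=np.radians(18.6); D0=np.array([.6444,.2238,0])
def goal_delta(xd,yd,z,yaw_tool_y):  # unused helper kept simple
    pass
def st():
    o=arm.observe();M=R.from_rotvec(o["ee_rot"]).as_matrix()
    print("t",round(o["clock"],2),"pos",o["position"],"yawx",np.degrees(np.arctan2(M[1,0],M[0,0])),"tilt",M[:,2],"F",o["force"],"w",o["width"],"g",o["gripper_force"])
    return o,M
E
python3 - <<'E'
from now import *
o,M=st()
s=arm.get_image("side");t=arm.get_image("top");save(t,"top2.png")
r=[]
for l,z in (("dish",0),("dish_grip",.046)):
    for p in (s,t):
        for q in arm.place_of(l,p)[:1]: print(l,q["conf"],onz(p,q["centre"],z))
E
```

```text
t 6.4 pos [ 0.4332 -0.1137  0.0288] yawx 151.13179166830358 tilt [ 0.0003  0.0001 -1.    ] F [-0.4058  0.0094  4.5341] w 0.16301188377770928 g 59.74485754966736
dish 0.8 [ 0.5323 -0.1709  0.    ]
dish 0.9 [ 0.5259 -0.1594  0.    ]
dish_grip 0.68 [ 0.4216 -0.1014  0.046 ]
dish_grip 0.44 [0.6353 0.2143 0.046 ]
```

>>> {"name": "carry_out", "arguments": {"claw": [0.5, 0.5, 0.5, 0.5, 0.5, 0.5, 0.5, 0.5, 0.5, 0.5, 0.5, 0.5, 0.5, 0.5, 0.5, 0.5, 0.5, 0.5, 0.5, 0.5], "delta_pos": [[0, 0, -0.5], [0, 0, -1], [0, 0, -1.5], [0, 0, -1.5], [0, 0, -1.5], [1.6, 0.3, 0], [1.6, 0.3, 0], [1.6, 0.4, 0], [1.6, 0.4, 0], [1.6, 0.4, 0], [1.1, 1.7, 0], [1.1, 1.7, 0], [1.1, 1.9, 0], [1.1, 1.9, 0], [1.1, 1.9, 0], [1.1, 1.9, 0], [1.1, 1.9, 0], [0.9, 1.6, 0], [0.6, 1, 0], [0, 0, 0]], "angular": [[0, 0, 0], [0, 0, 0], [0, 0, 0], [0, 0, 0], [0, 0, 0], [0, 0, 0], [0, 0, 0], [0, 0, 0], [0, 0, 0], [0, 0, 0], [0, 0, 0], [0, 0, 0], [0, 0, 0], [0, 0, 0], [0, 0, 0], [0, 0, 0], [0, 0, 0], [0, 0, 0], [0, 0, 0], [0, 0, 0]], "force": 60}}

```text
clock: 8.7
position: [0.366, 0.1219, 0.089]
ee_rot: [0.78, 3.043, 0.001]
force: [0.4, -0.4, -0.9]
width: 0.162
gripper_force: 59.7
```

>>> {"name": "carry_out", "arguments": {"claw": [0.5, 0.5, 0.5, 0.5, 0.5, 0.5, 0.5, 0.5, 0.5, 0.5], "delta_pos": [[0, 0, 0], [0, 0, 0], [0, 0, 0], [0, 0, 0], [0, 0, 0], [0, 0, 0], [0, 0, 0], [0, 0, 0], [0, 0, 0], [0, 0, 0]], "angular": [[0, 0, -0.059], [0, 0, -0.1], [0, 0, -0.1], [0, 0, -0.11], [0, 0, -0.11], [0, 0, -0.1], [0, 0, -0.1], [0, 0, -0.1], [0, 0, -0.05], [0, 0, 0]]}}

```text
clock: 9.7
position: [0.3659, 0.1195, 0.0888]
ee_rot: [0.507, -3.1, 0.001]
force: [0.2, -0.5, -1.7]
width: 0.158
gripper_force: 59.7
```

Run:
```python
from now import *
o,M=st()
s=arm.get_image("side");t=arm.get_image("top");save(t,"top3.png");save(s,"side3.png")
a=cv2.resize(t["frame"][170:350,140:340,::-1],(400,360)); b=cv2.resize(s["frame"][180:360,200:400,::-1],(400,360))
cv2.imwrite("pics/c3.png",np.hstack([a,b]))
tgt=D0+np.array([-.249*np.cos(Y),-.249*np.sin(Y),.049])
print("to standoff, tool cm",100*M.T@(tgt-o["position"]))
```

```text
t 9.7 pos [0.3659 0.1195 0.0888] yawx -161.42165625613623 tilt [-0.0002 -0.0005 -1.    ] F [ 0.1524 -0.55   -1.7263] w 0.15750847000412546 g 59.745349287986755
to standoff, tool cm [-4.8271  1.0084  3.979 ]
```

View pics/c3.png

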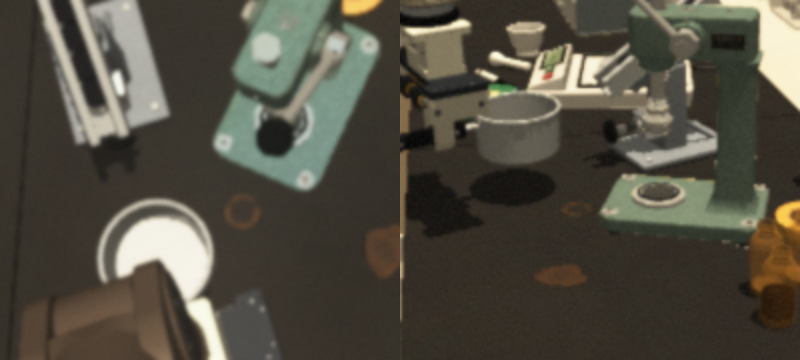

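The top crop shows the dish rim centre at about (155,256), straight in front of the chute, and the dish is level. I'll check the lateral alignment numerically.

Run:
```python
from now import *
o,M=st()
t=arm.get_image("top")
f=lambda u,v,z:onz(t,[(u/2+140)/640,(v/2+170)/480],z)
c=f(155.5,256.5,.119); d=np.array([np.cos(Y),np.sin(Y),0]);n=np.array([-d[1],d[0],0])
v=c-o["position"]; print("dish rel tcp along,lat",v@d,v@n, "in disp frame",(c-D0)@d,(c-D0)@n)
q=arm.place_of("dish",t); print([(x["conf"],(onz(t,x["centre"],.06)-o["position"])@np.c_[d,n]) for x in q[:2]])
q=arm.place_of("chute_lip",t); print([(x["conf"],(onz(t,x["centre"],.108)-D0)@np.c_[d,n]) for x in q[:2]])
```

```text
t 9.8 pos [0.3659 0.1199 0.0888] yawx -161.53613666192254 tilt [-0.0001 -0.0003 -1.    ] F [ 0.1125 -0.6179 -1.8312] w 0.15600530232144616 g 59.74547982215881
dish rel tcp along,lat 0.10386262389734528 0.0004328822933285762 in disp frame -0.19324026383076476 -0.009216470368421572
[(0.89, array([0.1046, 0.0024])), (0.71, array([0.2778, 0.0065]))]
[]
```

>>> {"name": "carry_out", "arguments": {"claw": [0.5, 0.5, 0.5, 0.5, 0.5, 0.5, 0.5, 0.5], "delta_pos": [[-0.4, 0.1, 0.4], [-0.8, 0.2, 0.7], [-0.9, 0.2, 0.7], [-0.9, 0.2, 0.7], [-0.9, 0.2, 0.7], [-0.7, 0.1, 0.6], [-0.2, 0, 0.2], [0, 0, 0]], "angular": [[0, 0, 0], [0, 0, 0], [0, 0, 0], [0, 0, 0], [0, 0, 0], [0, 0, 0], [0, 0, 0], [0, 0, 0]]}}

```text
clock: 10.75
position: [0.4082, 0.1454, 0.0483]
ee_rot: [0.508, -3.099, 0.001]
force: [-1.0, 0.2, -1.6]
width: 0.159
gripper_force: 59.7
```

```bash
cat >> now.py <<'E'
def disp():
    o,M=st(); d=np.array([np.cos(Y),np.sin(Y),0]);n=np.array([-d[1],d[0],0])
    v=o["position"]-D0; print("dish x,y in disp mm",1e3*(v@d)+104,1e3*(v@n),"Fx,y",o["force"]@d,o["force"]@n)
E
python3 -c "
from now import *
disp()"
```

```text
t 10.75 pos [0.4082 0.1454 0.0483] yawx -161.3764457519836 tilt [-0.0008 -0.0005 -1.    ] F [-1.0125  0.2358 -1.6337] w 0.158516724677121 g 59.74554240703583
dish x,y in disp mm -144.8477175879399 1.0650604757965352 Fx,y -0.8843475564446084 0.5464514474756613
```

>>> {"name": "carry_out", "arguments": {"claw": [0.5, 0.5, 0.5, 0.5], "delta_pos": [[-0.6, 0, 0], [-0.8, 0, 0], [-0.6, 0, 0], [0, 0, 0]], "angular": [[0, 0, 0], [0, 0, 0], [0, 0, 0], [0, 0, 0]]}}

```text
clock: 11.15
position: [0.4286, 0.1525, 0.0491]
ee_rot: [-0.508, 3.098, 0.001]
force: [0.8, -0.1, -2.3]
width: 0.159
gripper_force: 59.7
```

>>> {"name": "carry_out", "arguments": {"claw": [0.5, 0.5], "delta_pos": [[-0.4, 0, 0], [0, 0, 0]], "angular": [[0, 0, 0], [0, 0, 0]]}}

```text
clock: 11.35
position: [0.4314, 0.1534, 0.0488]
ee_rot: [-0.508, 3.1, 0.0]
force: [-0.2, 0.7, -1.5]
width: 0.161
gripper_force: 59.7
```

>>> {"name": "carry_out", "arguments": {"claw": [0.5, 0.5], "delta_pos": [[-0.4, 0, 0], [0, 0, 0]], "angular": [[0, 0, 0], [0, 0, 0]]}}

```text
clock: 11.55
position: [0.4353, 0.1547, 0.0488]
ee_rot: [-0.508, 3.1, 0.0]
force: [-1.0, -0.4, -1.3]
width: 0.158
gripper_force: 59.7
```

>>> {"name": "carry_out", "arguments": {"claw": [0.5, 0.5], "delta_pos": [[-0.4, 0, 0], [0, 0, 0]], "angular": [[0, 0, 0], [0, 0, 0]]}}

```text
clock: 11.75
position: [0.4391, 0.156, 0.0488]
ee_rot: [-0.508, 3.1, 0.0]
force: [0.8, 0.4, -1.6]
width: 0.159
gripper_force: 59.7
```

```bash
python3 -c "
from now import *
disp()"
```

```text
t 11.75 pos [0.4391 0.156  0.0488] yawx -161.37041709214867 tilt [ 0.0006  0.0002 -1.    ] F [ 0.8397  0.3593 -1.5625] w 0.15941725772312879 g 59.74548161029816
dish x,y in disp mm -112.15882708301433 1.234067887016355 Fx,y 0.9104037137376452 0.07268810175966059
```

>>> {"name": "carry_out", "arguments": {"claw": [0.5, 0.5], "delta_pos": [[-0.4, 0, 0], [0, 0, 0]], "angular": [[0, 0, 0], [0, 0, 0]]}}

```text
clock: 11.95
position: [0.4417, 0.1568, 0.0485]
ee_rot: [0.508, -3.098, 0.001]
force: [-4.8, -0.9, -1.4]
width: 0.163
gripper_force: 59.7
```

>>> {"name": "carry_out", "arguments": {"claw": [0.5, 0.5], "delta_pos": [[-0.4, 0, 0], [0, 0, 0]], "angular": [[0, 0, 0], [0, 0, 0]]}}

```text
clock: 12.15
position: [0.4454, 0.1581, 0.0485]
ee_rot: [0.508, -3.099, 0.001]
force: [-3.9, -1.2, -1.4]
width: 0.159
gripper_force: 59.7
```

>>> {"name": "carry_out", "arguments": {"claw": [0.5, 0.5], "delta_pos": [[-0.4, 0, 0], [0, 0, 0]], "angular": [[0, 0, 0], [0, 0, 0]]}}

```text
clock: 12.35
position: [0.4491, 0.1593, 0.0485]
ee_rot: [0.508, -3.099, 0.001]
force: [-4.8, -2.4, -0.8]
width: 0.161
gripper_force: 59.7
```

>>> {"name": "carry_out", "arguments": {"claw": [0.5, 0.5], "delta_pos": [[-0.4, 0, 0], [0, 0, 0]], "angular": [[0, 0, 0], [0, 0, 0]]}}

```text
clock: 12.55
position: [0.4528, 0.1605, 0.0484]
ee_rot: [0.508, -3.098, 0.001]
force: [-6.5, -1.9, -0.8]
width: 0.16
gripper_force: 59.7
```

```bash
python3 -c "
from now import *
disp()"
```

```text
t 12.55 pos [0.4528 0.1605 0.0484] yawx -161.3697762245287 tilt [-0.0018 -0.0007 -1.    ] F [-6.509  -1.9063 -0.7846] w 0.15959176836390093 g 59.74797785282135
dish x,y in disp mm -97.79841192554022 1.160954219236889 Fx,y -6.7770467054479315 0.26940389250129826
```

>>> {"name": "carry_out", "arguments": {"claw": [0.5, 0.5, 0.5], "delta_pos": [[-0.4, 0, 0], [-0.4, 0, 0], [0, 0, 0]], "angular": [[0, 0, 0], [0, 0, 0], [0, 0, 0]]}}

```text
clock: 12.85
position: [0.4599, 0.1629, 0.0483]
ee_rot: [0.508, -3.097, 0.001]
force: [-7.2, -1.0, -0.2]
width: 0.16
gripper_force: 59.7
```

>>> {"name": "carry_out", "arguments": {"claw": [0.5, 0.5], "delta_pos": [[-0.2, 0, 0], [0, 0, 0]], "angular": [[0, 0, 0], [0, 0, 0]]}}

```text
clock: 13.05
position: [0.4613, 0.1634, 0.0482]
ee_rot: [0.508, -3.097, 0.001]
force: [-7.2, -2.1, -0.0]
width: 0.158
gripper_force: 59.7
```

>>> {"name": "carry_out", "arguments": {"claw": [0.5, 0.5], "delta_pos": [[-0.2, 0, 0], [0, 0, 0]], "angular": [[0, 0, 0], [0, 0, 0]]}}

```text
clock: 13.25
position: [0.4625, 0.1638, 0.048]
ee_rot: [0.508, -3.095, 0.001]
force: [-8.8, -2.8, -0.2]
width: 0.158
gripper_force: 59.7
```

```bash
python3 -c "
from now import *
disp()"
```

```text
t 13.25 pos [0.4625 0.1638 0.048 ] yawx -161.37121521877208 tilt [-0.0045 -0.0017 -1.    ] F [-8.8298 -2.7669 -0.2467] w 0.158419624266684 g 59.74765062332153
dish x,y in disp mm -87.5295165427286 1.1242459924565138 Fx,y -9.251173390688704 0.19395781698637368
```

>>> {"name": "carry_out", "arguments": {"claw": [0.5, 0.5], "delta_pos": [[-0.2, 0, 0], [0, 0, 0]], "angular": [[0, 0, 0], [0, 0, 0]]}}

```text
clock: 13.45
position: [0.4625, 0.1637, 0.0475]
ee_rot: [0.507, -3.092, 0.002]
force: [-13.7, -4.4, 2.8]
width: 0.158
gripper_force: 59.7
```

Run:
```python
from now import *
disp()
s=arm.get_image("side");t=arm.get_image("top")
a=cv2.resize(t["frame"][190:290,150:270,::-1],(432,360),interpolation=2); b=cv2.resize(s["frame"][200:300,240:340,::-1],(360,360),interpolation=2)
cv2.imwrite("pics/c4.png",np.hstack([a,b]))
```

```text
t 13.45 pos [0.4625 0.1637 0.0475] yawx -161.37509589897334 tilt [-0.008  -0.0029 -1.    ] F [-13.7201  -4.4157   2.7729] w 0.15754715911087877 g 59.74639177322388
dish x,y in disp mm -87.56653900746352 1.0543412957214955 Fx,y -14.41186659264952 0.1911108142672375
```

View pics/c4.png

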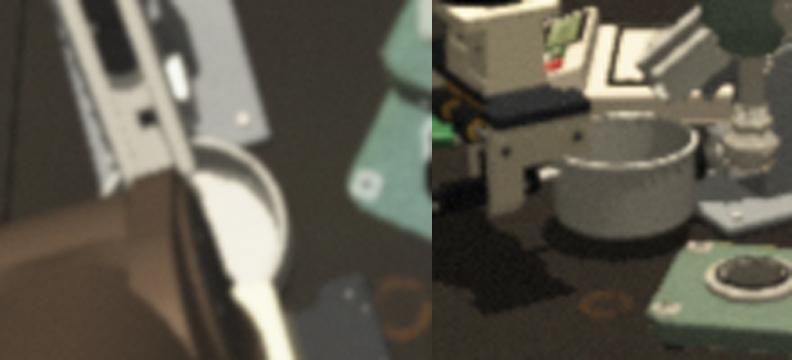

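The force jumped to 14 N with no further motion, so the buffer is home, and the chute end now looks empty. I'll hold a moment, then back off fully.

>>> {"name": "carry_out", "arguments": {"claw": [0.5, 0.5, 0.5, 0.5, 0.5, 0.5, 0.5, 0.5, 0.5, 0.5, 0.5, 0.5, 0.5, 0.5, 0.5], "delta_pos": [[0.1, 0, 0], [0, 0, 0], [0, 0, 0], [0, 0, 0], [0.2, 0, 0], [0.4, 0, 0], [0.5, 0, 0], [0.5, 0, 0], [0.5, 0, 0], [0.5, 0, 0], [0.5, 0, 0], [0.2, 0, 0], [0.1, 0, 0], [0, 0, 0], [0, 0, 0]], "angular": [[0, 0, 0], [0, 0, 0], [0, 0, 0], [0, 0, 0], [0, 0, 0], [0, 0, 0], [0, 0, 0], [0, 0, 0], [0, 0, 0], [0, 0, 0], [0, 0, 0], [0, 0, 0], [0, 0, 0], [0, 0, 0], [0, 0, 0]]}}

```text
clock: 15.05
position: [0.4344, 0.1544, 0.0489]
ee_rot: [-0.508, 3.099, 0.0]
force: [0.2, -0.8, -1.6]
width: 0.157
gripper_force: 59.7
```

Run:
```python
from now import *
disp()
s=arm.get_image("side");t=arm.get_image("top");w=arm.get_image("wrist")
a=cv2.resize(t["frame"][190:290,150:270,::-1],(360,300),interpolation=2); b=cv2.resize(s["frame"][200:300,240:340,::-1],(300,300),interpolation=2)
c=cv2.resize(w["frame"][:,:,::-1],(400,300));
im=np.zeros((600,660,3),np.uint8);im[:300,:360]=a;im[:300,360:]=b;im[300:,:400]=c
cv2.imwrite("pics/c5.png",im)
```

```text
t 15.05 pos [0.4344 0.1544 0.0489] yawx -161.37209530904667 tilt [ 0.0009  0.0004 -1.    ] F [ 0.19   -0.762  -1.6246] w 0.1570119361614706 g 59.745628237724304
dish x,y in disp mm -117.20233971614061 1.2393022220184768 Fx,y -0.06295081561943543 -0.782774682188548
```

View pics/c5.png

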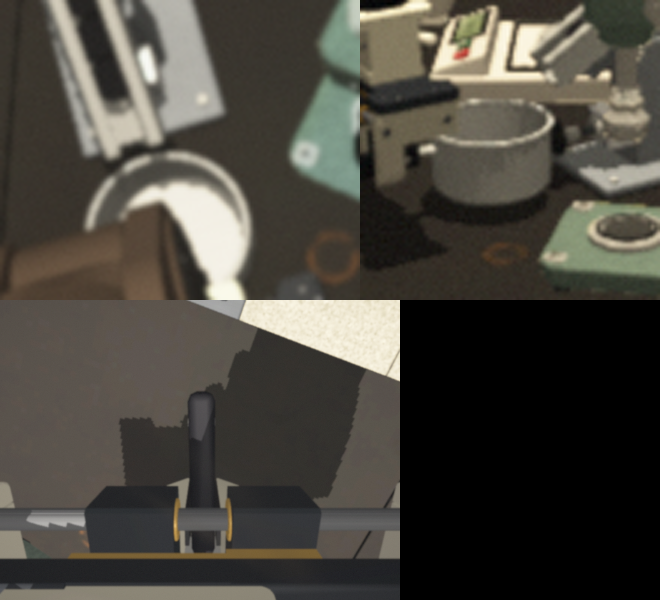

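The chute mouth at crop (120,105) holds a cap again. The inside of the dish is partly hidden by the forearm, so I'll check the row length numerically, by comparing chute darkness before and after.

```bash
cat >> now.py <<'E'
def row(fr):
    # mean grey along the chute centre line (cols), from top (crop 150,120) to mouth (255,445)
    g=cv2.GaussianBlur(cv2.cvtColor(np.ascontiguousarray(fr),cv2.COLOR_RGB2GRAY),(3,3),0); k=np.linspace(0,1,34)
    a=np.array([145,120])/3.5+[120,110]; b=np.array([258,455])/3.5+[120,110]
    return [int(g[int(round(y)),int(round(x))]) for x,y in (a+(b-a)*t for t in k)]
E
python3 - <<'E'
from now import *
print(row(cv2.imread("pics/top0.png")[:,:,::-1]))
t=arm.get_image("top");save(t,"top5.png"); print(row(t["frame"]))
for q in arm.look_for("cap_1_center",t)[:6]: print(round(q["conf"],2),q["centre"]*np.array([640,480]))
s=arm.get_image("side");save(s,"side5.png")
for q in arm.look_for("cap_1_center",s)[:6]: print("s",round(q["conf"],2),q["centre"]*np.array([640,480]))
E
```

```text
[146, 109, 101, 46, 37, 36, 36, 34, 32, 36, 35, 36, 35, 33, 36, 36, 35, 34, 33, 35, 35, 36, 33, 33, 35, 35, 35, 67, 107, 164, 197, 196, 128, 30]
[147, 110, 116, 182, 204, 204, 204, 181, 83, 37, 37, 36, 36, 34, 37, 36, 37, 35, 33, 37, 37, 38, 35, 35, 37, 38, 38, 68, 109, 166, 199, 198, 131, 36]
0.33 [368.896 198.624]
```

One cap has left the row and the row has slid down. Repeating the stroke for the second cap.

>>> {"name": "carry_out", "arguments": {"claw": [0.5, 0.5, 0.5, 0.5, 0.5, 0.5, 0.5, 0.5, 0.5, 0.5, 0.5, 0.5, 0.5, 0.5, 0.5, 0.5, 0.5, 0.5, 0.5], "delta_pos": [[-0.4, 0, 0], [-0.5, 0, 0], [-0.5, 0, 0], [-0.5, 0, 0], [-0.5, 0, 0], [-0.4, 0, 0], [-0.2, 0, 0], [-0.2, 0, 0], [-0.1, 0, 0], [-0.1, 0, 0], [0, 0, 0], [0, 0, 0], [0, 0, 0], [0, 0, 0], [0, 0, 0], [0, 0, 0], [0, 0, 0], [0, 0, 0], [0, 0, 0]], "angular": [[0, 0, 0], [0, 0, 0], [0, 0, 0], [0, 0, 0], [0, 0, 0], [0, 0, 0], [0, 0, 0], [0, 0, 0], [0, 0, 0], [0, 0, 0], [0, 0, 0], [0, 0, 0], [0, 0, 0], [0, 0, 0], [0, 0, 0], [0, 0, 0], [0, 0, 0], [0, 0, 0], [0, 0, 0]]}}

```text
clock: 17.3
position: [0.4625, 0.1637, 0.0477]
ee_rot: [0.507, -3.093, 0.002]
force: [-11.6, -3.7, 1.9]
width: 0.162
gripper_force: 59.7
```

Run:
```python
from now import *
disp()
t=arm.get_image("top"); print(row(t["frame"]))
```

```text
t 17.3 pos [0.4625 0.1637 0.0477] yawx -161.36690906788715 tilt [-0.0069 -0.0025 -1.    ] F [-11.6042  -3.7408   1.9057] w 0.16180595918371052 g 59.745715856552124
dish x,y in disp mm -87.5589092211234 1.1034293049780892 Fx,y -12.191272945141554 0.15581426725524133
[148, 111, 116, 182, 205, 205, 205, 200, 141, 38, 37, 36, 37, 33, 36, 38, 37, 36, 34, 37, 37, 37, 39, 85, 138, 199, 178, 130, 146, 198, 199, 199, 136, 75]
```

>>> {"name": "carry_out", "arguments": {"claw": [0.5, 0.5, 0.5, 0.5, 0.5, 0.5, 0.5, 0.5, 0.5, 0.5, 0.5, 0.5, 0.5], "delta_pos": [[0.2, 0, 0], [0.4, 0, 0], [0.5, 0, 0], [0.5, 0, 0], [0.5, 0, 0], [0.5, 0, 0], [0.5, 0, 0], [0.2, 0, 0], [0.1, 0, 0], [0, 0, 0], [0, 0, 0], [0, 0, 0], [0, 0, 0]], "angular": [[0, 0, 0], [0, 0, 0], [0, 0, 0], [0, 0, 0], [0, 0, 0], [0, 0, 0], [0, 0, 0], [0, 0, 0], [0, 0, 0], [0, 0, 0], [0, 0, 0], [0, 0, 0], [0, 0, 0]]}}

```text
clock: 18.65
position: [0.434, 0.1543, 0.0487]
ee_rot: [-0.508, 3.1, 0.0]
force: [0.0, 0.2, -2.0]
width: 0.16
gripper_force: 59.7
```

Run:
```python
from now import *
disp()
t=arm.get_image("top"); print(row(t["frame"]))
```

```text
t 18.65 pos [0.434  0.1543 0.0487] yawx -161.3743617077399 tilt [ 0.0002  0.0001 -1.    ] F [ 0.0229  0.1727 -2.049 ] w 0.15970365871896136 g 59.74564254283905
dish x,y in disp mm -117.59592467274459 1.2281448547821825 Fx,y 0.07673172227693911 0.1563543998626204
[148, 110, 116, 183, 205, 205, 205, 204, 205, 205, 205, 205, 186, 57, 37, 37, 38, 35, 35, 37, 37, 37, 34, 36, 38, 38, 38, 69, 109, 166, 199, 198, 132, 35]
```

Two caps are drawn. Third stroke.

>>> {"name": "carry_out", "arguments": {"claw": [0.5, 0.5, 0.5, 0.5, 0.5, 0.5, 0.5, 0.5, 0.5, 0.5, 0.5, 0.5, 0.5, 0.5, 0.5, 0.5, 0.5, 0.5, 0.5], "delta_pos": [[-0.4, 0, 0], [-0.5, 0, 0], [-0.5, 0, 0], [-0.5, 0, 0], [-0.5, 0, 0], [-0.4, 0, 0], [-0.2, 0, 0], [-0.2, 0, 0], [-0.1, 0, 0], [-0.1, 0, 0], [0, 0, 0], [0, 0, 0], [0, 0, 0], [0, 0, 0], [0, 0, 0], [0, 0, 0], [0, 0, 0], [0, 0, 0], [0, 0, 0]], "angular": [[0, 0, 0], [0, 0, 0], [0, 0, 0], [0, 0, 0], [0, 0, 0], [0, 0, 0], [0, 0, 0], [0, 0, 0], [0, 0, 0], [0, 0, 0], [0, 0, 0], [0, 0, 0], [0, 0, 0], [0, 0, 0], [0, 0, 0], [0, 0, 0], [0, 0, 0], [0, 0, 0], [0, 0, 0]]}}

```text
clock: 20.6
position: [0.4625, 0.1637, 0.0477]
ee_rot: [0.507, -3.093, 0.002]
force: [-11.9, -3.2, 1.6]
width: 0.161
gripper_force: 59.7
```

Run:
```python
from now import *
disp()
t=arm.get_image("top"); print(row(t["frame"]))
```

```text
t 20.6 pos [0.4625 0.1637 0.0477] yawx -161.37440724835744 tilt [-0.0069 -0.0026 -1.    ] F [-11.8642  -3.2104   1.5811] w 0.16075896278210822 g 59.74607527256012
dish x,y in disp mm -87.58477749895818 1.0622299869317937 Fx,y -12.26852246669502 0.7414931432650081
[147, 111, 116, 182, 205, 205, 204, 205, 205, 205, 205, 205, 202, 108, 38, 38, 38, 37, 35, 38, 38, 38, 39, 85, 138, 198, 178, 130, 146, 198, 199, 198, 137, 75]
```

>>> {"name": "carry_out", "arguments": {"claw": [0.5, 0.5, 0.5, 0.5, 0.5, 0.5, 0.5, 0.5, 0.5, 0.5, 0.5, 0.5, 0.5, 0.5, 0.5, 0.5], "delta_pos": [[0.2, 0, 0], [0.4, 0, 0], [0.5, 0, 0], [0.5, 0, 0], [0.5, 0, 0], [0.6, 0, 0], [0.7, 0, 0], [0.8, 0, 0], [0.8, 0, 0], [1, 0, 0], [1, 0, -0.4], [1, 0, -1], [1, 0, -1], [0.6, 0, -1], [0.4, 0, -0.6], [0, 0, 0]], "angular": [[0, 0, 0], [0, 0, 0], [0, 0, 0], [0, 0, 0], [0, 0, 0], [0, 0, 0], [0, 0, 0], [0, 0, 0], [0, 0, 0], [0, 0, 0], [0, 0, 0], [0, 0, 0], [0, 0, 0], [0, 0, 0], [0, 0, 0], [0, 0, 0]]}}

```text
clock: 22.25
position: [0.3714, 0.1333, 0.0896]
ee_rot: [-0.508, 3.099, 0.001]
force: [-0.8, 0.9, -3.3]
width: 0.156
gripper_force: 59.7
```

Run:
```python
from now import *
disp()
t=arm.get_image("top"); print(row(t["frame"]));save(t,"top6.png")
s=arm.get_image("side");save(s,"side6.png")
for n,p in (("t",t),("s",s)):
  for q in arm.look_for("cap_1_center",p)[:6]: print(n,round(q["conf"],2),q["centre"]*np.array([640,480]))
```

```text
t 22.25 pos [0.3714 0.1333 0.0896] yawx -161.36396155264563 tilt [ 0.0014  0.001  -1.    ] F [-0.8395  0.8745 -3.3018] w 0.15627040199177616 g 59.74590003490448
dish x,y in disp mm -183.62171583976476 1.3129156700413571 Fx,y -0.5167204588582985 1.096568452153087
[148, 110, 116, 183, 204, 204, 204, 204, 205, 204, 205, 204, 204, 204, 203, 203, 202, 155, 57, 37, 37, 37, 35, 35, 37, 37, 37, 68, 108, 165, 198, 198, 130, 33]
t 0.47 [218.368 292.608]
t 0.29 [224.128 308.496]
```

Three caps are out, two remain in the chute, and caps show in the dish at (218,292). Carrying the dish to the tile.

>>> {"name": "carry_out", "arguments": {"claw": [0.5, 0.5, 0.5, 0.5, 0.5, 0.5, 0.5, 0.5, 0.5, 0.5, 0.5, 0.5], "delta_pos": [[0, 0, 0], [0, 0, 0], [0, 0, 0], [0, 0, 0], [0, 0, 0], [0, 0, 0], [0, 0, 0], [0, 0, 0], [0, 0, 0], [0, 0, 0], [0, 0, 0], [0, 0, 0]], "angular": [[0, 0, 0.04], [0, 0, 0.08], [0, 0, 0.09], [0, 0, 0.09], [0, 0, 0.09], [0, 0, 0.09], [0, 0, 0.09], [0, 0, 0.09], [0, 0, 0.08], [0, 0, 0.06], [0, 0, 0.03], [0, 0, 0]]}}

```text
clock: 23.65
position: [0.3713, 0.1331, 0.0885]
ee_rot: [-0.785, -3.042, 0.001]
force: [0.3, -0.6, -2.0]
width: 0.156
gripper_force: 59.7
```

>>> {"name": "carry_out", "arguments": {"claw": [0.5, 0.5, 0.5, 0.5, 0.5, 0.5, 0.5, 0.5, 0.5, 0.5, 0.5, 0.5], "delta_pos": [[-0.5, -0.9, 0], [-0.9, -1.6, 0], [-1, -1.8, 0], [-1, -1.8, 0], [-1, -1.8, 0], [-1, -1.8, 0], [-1, -1.8, 0], [-1, -1.8, 0], [-0.9, -1.6, 0], [-0.6, -1.2, 0], [-0.4, -0.9, 0], [0, 0, 0]], "angular": [[0, 0, 0], [0, 0, 0], [0, 0, 0], [0, 0, 0], [0, 0, 0], [0, 0, 0], [0, 0, 0], [0, 0, 0], [0, 0, 0], [0, 0, 0], [0, 0, 0], [0, 0, 0]]}}

```text
clock: 24.85
position: [0.37, -0.0621, 0.0887]
ee_rot: [0.787, 3.041, -0.0]
force: [-0.6, 0.6, -2.6]
width: 0.158
gripper_force: 59.7
```

Run:
```python
from now import *
o,M=st()
tgt=np.array([.5417,-.3755,0])+.104*np.r_[M[:2,0],0]; tgt[2]=o["position"][2]
print(100*M.T@(tgt-o["position"]))
```

```text
t 24.85 pos [ 0.37   -0.0621  0.0887] yawx 150.96614357695148 tilt [-0.0001 -0.0002 -1.    ] F [-0.6151  0.6314 -2.5552] w 0.15778607134303815 g 59.741495847702026
[-19.8224 -19.0732   0.0061]
```

>>> {"name": "carry_out", "arguments": {"claw": [0.5, 0.5, 0.5, 0.5, 0.5, 0.5, 0.5, 0.5, 0.5, 0.5, 0.5, 0.5, 0.5, 0.5], "delta_pos": [[-0.8, -0.8, 0], [-1.4, -1.4, 0], [-1.8, -1.7, 0], [-1.8, -1.7, 0], [-1.8, -1.7, 0], [-1.8, -1.7, 0], [-1.8, -1.7, 0], [-1.8, -1.7, 0], [-1.8, -1.7, 0], [-1.8, -1.7, 0], [-1.6, -1.6, 0], [-1, -1, 0], [-0.6, -0.6, 0], [0, 0, 0]], "angular": [[0, 0, 0], [0, 0, 0], [0, 0, 0], [0, 0, 0], [0, 0, 0], [0, 0, 0], [0, 0, 0], [0, 0, 0], [0, 0, 0], [0, 0, 0], [0, 0, 0], [0, 0, 0], [0, 0, 0], [0, 0, 0]]}}

```text
clock: 26.25
position: [0.4519, -0.323, 0.0885]
ee_rot: [-0.785, -3.042, 0.0]
force: [-0.4, 1.0, -2.5]
width: 0.158
gripper_force: 59.7
```

Run:
```python
from now import *
o,M=st()
tgt=np.array([.5417,-.3755,0])+.104*np.r_[M[:2,0],0]; tgt[2]=o["position"][2]
print(100*M.T@(tgt-o["position"]))
t=arm.get_image("top");s=arm.get_image("side")
for l,z in (("dish",.06),):
  for p in (t,s):
    for q in arm.place_of(l,p)[:1]: print(q["conf"],onz(p,q["centre"],z))
a=cv2.resize(t["frame"][200:350,400:540,::-1],(373,400),interpolation=2); b=cv2.resize(s["frame"][290:450,220:390,::-1],(425,400),interpolation=2)
cv2.imwrite("pics/c6.png",np.hstack([a,b]))
```

```text
t 26.25 pos [ 0.4519 -0.323   0.0885] yawx 151.05087243020282 tilt [-0.0002 -0.0001 -1.    ] F [-0.4097  0.956  -2.4608] w 0.15778701305961387 g 59.74342703819275
[ 0.0006 -0.2441  0.    ]
0.88 [ 0.5457 -0.3766  0.06  ]
0.81 [ 0.5481 -0.371   0.06  ]
```

View pics/c6.png

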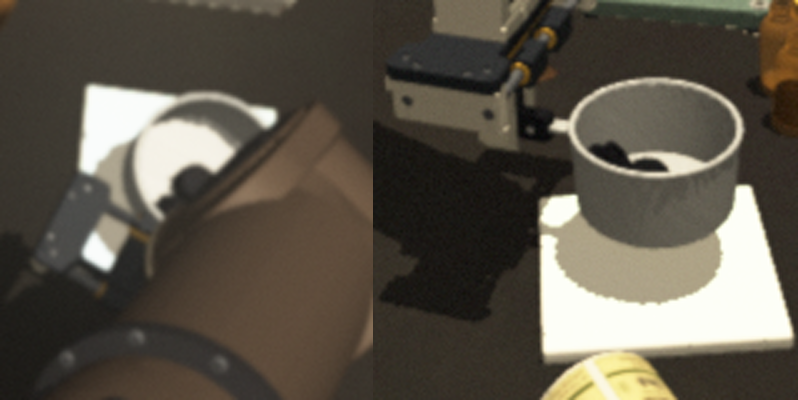

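The caps are visible in the dish, which hangs level over the tile. Lowering it.

>>> {"name": "carry_out", "arguments": {"claw": [0.5, 0.5, 0.5, 0.5, 0.5, 0.5, 0.5, 0.5, 0.5], "delta_pos": [[0, -0.2, 0.5], [0, 0, 0.9], [0, 0, 0.9], [0, 0, 0.9], [0, 0, 0.5], [0, 0, 0.4], [0, 0, 0.2], [0, 0, 0.1], [0, 0, 0]], "angular": [[0, 0, 0], [0, 0, 0], [0, 0, 0], [0, 0, 0], [0, 0, 0], [0, 0, 0], [0, 0, 0], [0, 0, 0], [0, 0, 0]]}}

```text
clock: 27.35
position: [0.451, -0.3246, 0.0448]
ee_rot: [0.785, 3.042, -0.0]
force: [0.2, -0.2, -1.6]
width: 0.16
gripper_force: 59.7
```

>>> {"name": "carry_out", "arguments": {"claw": [0.5, 0.5], "delta_pos": [[0, 0, 0.2], [0, 0, 0]], "angular": [[0, 0, 0], [0, 0, 0]]}}

```text
clock: 27.55
position: [0.4509, -0.3244, 0.0427]
ee_rot: [0.785, 3.042, 0.0]
force: [0.8, 0.5, -1.7]
width: 0.164
gripper_force: 59.7
```

>>> {"name": "carry_out", "arguments": {"claw": [0.5, 0.5], "delta_pos": [[0, 0, 0.1], [0, 0, 0]], "angular": [[0, 0, 0], [0, 0, 0]]}}

```text
clock: 27.75
position: [0.4509, -0.3245, 0.0417]
ee_rot: [0.785, 3.042, -0.0]
force: [0.9, 1.4, -2.6]
width: 0.16
gripper_force: 59.7
```

>>> {"name": "carry_out", "arguments": {"claw": [0.5, 0.5], "delta_pos": [[0, 0, 0.1], [0, 0, 0]], "angular": [[0, 0, 0], [0, 0, 0]]}}

```text
clock: 27.95
position: [0.4509, -0.3245, 0.041]
ee_rot: [0.785, 3.042, 0.0]
force: [-2.1, 1.6, 4.0]
width: 0.158
gripper_force: 59.7
```

>>> {"name": "carry_out", "arguments": {"claw": [0.5, 0.5], "delta_pos": [[0, 0, 0.1], [0, 0, 0]], "angular": [[0, 0, 0], [0, 0, 0]]}}

```text
clock: 28.15
position: [0.4507, -0.3243, 0.0405]
ee_rot: [0.785, 3.042, 0.001]
force: [-4.5, 4.7, 13.2]
width: 0.159
gripper_force: 59.9
```

>>> {"name": "carry_out", "arguments": {"claw": [0.5, 0.5], "delta_pos": [[0, 0, 0.1], [0, 0, 0]], "angular": [[0, 0, 0], [0, 0, 0]]}}

```text
clock: 28.35
position: [0.4505, -0.324, 0.0398]
ee_rot: [-0.785, -3.042, -0.002]
force: [-7.1, 5.5, 17.6]
width: 0.162
gripper_force: 60.0
```

The dish is on the tile. Easing off, releasing and lifting.

>>> {"name": "carry_out", "arguments": {"claw": [0.5, 0.5, 2, 3, 4, 5, 5, 5, 5, 5, 5, 5, 5, 5, 5, 5], "delta_pos": [[0, 0, -0.1], [0, 0, -0.05], [0, 0, 0], [0, 0, 0], [0, 0, 0], [0, 0, 0], [0, 0, 0], [0, 0, -1], [0, 0, -2], [0, 0, -2], [0, 0, -2], [0, 0, -2], [0, 0, -2], [0, 0, -2], [0, 0, -2], [0, 0, 0]], "angular": [[0, 0, 0], [0, 0, 0], [0, 0, 0], [0, 0, 0], [0, 0, 0], [0, 0, 0], [0, 0, 0], [0, 0, 0], [0, 0, 0], [0, 0, 0], [0, 0, 0], [0, 0, 0], [0, 0, 0], [0, 0, 0], [0, 0, 0], [0, 0, 0]], "force": 20}}

```text
clock: 29.95
position: [0.452, -0.3256, 0.1934]
ee_rot: [0.784, 3.037, -0.002]
force: [1.0, -0.8, -0.0]
width: 0.543
gripper_force: 0.0
```

Run:
```python
from now import *
o,M=st()
t=arm.get_image("top");s=arm.get_image("side"); print(row(t["frame"]))
for l,z in (("dish",.012),("tile",0)):
  for p in (t,s):
    for q in arm.place_of(l,p)[:1]: print(l,round(q["conf"],2),onz(p,q["centre"],z))
for n,p in (("t",t),("s",s)):
  for q in arm.look_for("cap_1_center",p)[:4]: print(n,round(q["conf"],2),onz(p,q["centre"],.028))
```

```text
t 29.95 pos [ 0.452  -0.3256  0.1934] yawx 151.05097856275614 tilt [ 0.0044 -0.0022 -1.    ] F [ 0.9933 -0.7783 -0.0333] w 0.5430083424204957 g 0.0
[150, 112, 118, 185, 207, 206, 206, 207, 208, 206, 207, 207, 207, 207, 206, 206, 205, 158, 59, 38, 38, 38, 35, 36, 38, 37, 37, 69, 110, 167, 201, 200, 132, 32]
dish 0.58 [ 0.5375 -0.3801  0.012 ]
dish 0.78 [ 0.5462 -0.376   0.012 ]
tile 0.56 [ 0.5404 -0.3702  0.    ]
s 0.47 [ 0.5072 -0.3287  0.028 ]
s 0.41 [ 0.5453 -0.3607  0.028 ]
s 0.38 [0.6855 0.2364 0.028 ]
```

The dish stands centred on the tile and the hand is clear. Handing in.

```bash
python3 -c "
from cell import arm
print(arm.sign_off())"
```

```text
the job is handed in; nothing more can be done
None
```

I handed the job in at about 30 s: the dish stands within about 10 mm of the tile's centre by the camera, three caps have left the chute and two remain, the hand is clear, and the highest force I read at the buffer was about 14 N. Caps show in the dish in the pictures, though I never saw all three at once, and the hand-in gave back no verdict.

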